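# Tip the clean stoppers into the pan

## Robot

A 7-joint arm with a two-finger parallel gripper is mounted at the origin on the work surface. World frame = base frame: x ahead of the robot, y to its left, z up, the work surface at z = 0. Lengths are in m, angles in rad, forces in N, time in s.
With the tool pointing down it reaches from about 0.425 to 0.875 m from the base axis. Payload 8.4 kg.
Tool frame: the origin (TCP) lies at the very end of the fingers, on their centre line; the grasp point (between the pads) lies 19 mm behind it; z points along the fingers, y is the line along which they close (so a half turn about z gives the same grasp; the last joint's range is limited). The gripper opens to 87 mm and grips with 3 to 60 N. Pads are 19 mm wide; open, the fingers measure 117 mm over their backs; the gripper's body (75 mm by 190 mm) begins 51 mm behind the grasp point.
Start: joints at [1.221, 0.333, 0.04, 1.465, -0.013, 1.343, -0.059], TCP at [0.161, -0.63, 0.187] pointing down, gripper open.
Joint ranges: [-2.58, 2.58], [-0.38, 2.09], [-1.3, 1.39], [0.25, 2.4], [-1.5, 4.64], [0.08, 2.09], [-2.65, 2.65]. Speed limits (rad/s): [2.22, 2.22, 2.79, 2.79, 3.14, 3.14, 3.14].

## Interface

Orientations are given as a unit quaternion [x, y, z, w].
In Python, from rig import get_state, grab_frame, close_job gives the robot as it stands.
- The arm moves only by the tool carry_out, never from a script. Its argument "commands" is a list of rows, each a list of 7 numbers: the shift along the tool's x, y, z in units of 2.5 cm (1.0 is 2.5 cm), then the turn, a rotation vector about the tool's x, y, z in units of 4 degrees (1.0 is 4 degrees), then the opening, from 0 (shut) to 1 (fully open). In form: [[dx, dy, dz, ax, ay, az, hand], ...]. A call has 1 to 12 rows; each row shifts and turns the commanded pose from where the row before left it, along the tool's axes as they then stand; what a row does not reach is not made up. A row lasts 1/10 s, in which the tool goes at most 50 mm and 8.59 degrees, less where a joint would pass 70% of its speed; a pose out of reach is approached as far as the arm can. A call with a number of a shift or a turn outside -1 to 1 is refused whole. A call with a gripper value outside its range is refused whole. The fingers move at their own pace and stop on an object; the grip force is fixed at half the most. Time passes only in rows, so rows that do not move let the fingers close. It gives the time, the measured TCP pose, the force, the opening and the grip force at its end, in the units of the state.
- get_state(): the state, without advancing time (a new reading comes with each control period).
- grab_frame(name): name is "scene" or "top" or "wrist"; returns a dict with "frame" (400x640x3 uint8, red, green, blue), "fx", "fy", "cx", "cy" (pixels), "R" (3x3) and "t" (3): a world point X has camera coordinates R X + t. Camera axes: x right, y down, z forward; pixel columns grow to the right and rows downward; lengths in m; the calibration is good to about 2 mm. The wrist camera is an equidistant fisheye: a pixel r from the principal point sees the ray r / f radians off the axis. A picture is of the moment at which its call begins. There is no depth.
- close_job(): hands the job in; it is judged then, once.
The state is a dict: "time_s": time; "joint_pos": joint angles; "joint_vel": joint speeds; "joint_torque": joint torques, N m; "eef_pos": TCP position; "orientation": TCP orientation; "ft_force": force on the tool from outside, world axes, zero at the start; "ft_torque": the same for the moment, N m; "opening": finger opening in m; "finger_force": force on a finger pad.
Only numpy, scipy, OpenCV 4.12 (cv2) and the standard library are available. Lean on these libraries where they do the work, as an engineer would, in place of code of your own. Each camera call takes 0.05 s, during which the arm holds its last target. There are 200 camera calls.

## Task

Take the metal cup out of its cradle with the six stoppers in it, and pour all six from it into the round steel pan. Then put the empty cup back in its cradle, reclined as it was, and let go; leave the pan standing where it is and everything else on the bench undisturbed.

Things in the scene. Friction and masses are not known exactly. Their poses are not given: they have to be found in the camera images.
- cup: straight-sided round metal cup (beaker without handle or lip), outside diameter 60 mm, 95 mm long, wall 3 mm, bottom 4 mm thick, about 130 g; it starts reclined in the cradle, axis 50 degrees from vertical, with the six stoppers in it. Origin at the centre of its underside, z along its axis towards the open mouth
- cup_mouth (a point): centre of the cup's open mouth, 95 mm from the cup's origin along its z
- cup_mid (a point): point on the cup's axis, 50 mm from its underside
- cradle: fixed steel rest, base 150 x 100 mm: a sloping plate 84 mm wide under the low side of the cup, reaching 75 mm up it, a foot plate under its bottom, and two cheeks (66 mm apart inside, 18 mm off the sloping plate) beside its lowest 30 mm only; open above. Origin: base centre on the table; x points horizontally the way the seated cup mouth leans, z up
- seat (a point): where the centre of the cup's underside lies when the cup is seated in the cradle: 60 mm above the table, 35 mm behind the cradle's origin (along its -x). The seated cup's axis leans 50 degrees from vertical towards the cradle's +x
- pan: round open steel pan, 160 mm across, 60 mm high, wall 3 mm, bottom 4 mm thick, 0.6 kg, loose on the table; origin at the centre of its underside
- stopper1: cream, slightly tapered silicone stopper, about 19 mm across (17 mm narrow end, 21 mm wide end), 24 mm long, 12 g, one of six alike, starting in the cup; origin at the centre of its narrow end, z along its axis to the wide end
- stopper2: cream, slightly tapered silicone stopper, about 19 mm across (17 mm narrow end, 21 mm wide end), 24 mm long, 12 g, one of six alike, starting in the cup; origin at the centre of its narrow end, z along its axis to the wide end
- stopper3: cream, slightly tapered silicone stopper, about 19 mm across (17 mm narrow end, 21 mm wide end), 24 mm long, 12 g, one of six alike, starting in the cup; origin at the centre of its narrow end, z along its axis to the wide end
- stopper4: cream, slightly tapered silicone stopper, about 19 mm across (17 mm narrow end, 21 mm wide end), 24 mm long, 12 g, one of six alike, starting in the cup; origin at the centre of its narrow end, z along its axis to the wide end
- stopper5: cream, slightly tapered silicone stopper, about 19 mm across (17 mm narrow end, 21 mm wide end), 24 mm long, 12 g, one of six alike, starting in the cup; origin at the centre of its narrow end, z along its axis to the wide end
- stopper6: cream, slightly tapered silicone stopper, about 19 mm across (17 mm narrow end, 21 mm wide end), 24 mm long, 12 g, one of six alike, starting in the cup; origin at the centre of its narrow end, z along its axis to the wide end
- dish: single closed petri dish, round and flat, 90 mm across, 15 mm high, lying among the working things; origin at the centre of its underside. Bystander
- burner: small unlit glass spirit burner, 80 mm across, 77 mm high; origin at the centre of its underside. Bystander
Mind the look-alikes: they are no part of the job. Leave any green look-alike of the cradle alone.

How it is judged:
By the outcome, as a careful person would: the job done as asked, in the order asked, and still so for the second after the job is handed in, with the robot touching nothing.
It also fails if it takes over 58 s, if anything falls off the work surface, if the arm or the gripper's body presses on something with over 40 N, if the wrist force passes 120 N, or if a joint passes its speed limit or range.

## Working session

There is one attempt and no reset: what is moved stays moved. The work goes in short steps, Python scripts to look and compute and a tool call to move; the robot and the scene stay as the last step left them, time stands still between calls to the robot, and variables do not carry over. Pictures are saved under pics/ and viewed, at most 10 in all, crops included, and the job is handed in when it is done.

Besides the shell and the picture viewer there is one more tool, called after "Emit:" as name([rows], argument=value, ...), one row to a line, values as JSON. carry_out: Moves the arm, as the interface text tells. Its arguments: {"type":"object","properties":{"commands":{"type":"array","items":{"type":"array","items":{"type":"number"}}}},"required":["commands"]}

```bash
mkdir -p pics; python3 - <<'E'
from rig import *
import cv2,pickle
print(get_state())
for n in("scene","top"):
    f=grab_frame(n);pickle.dump(f,open(f"{n}.pkl","wb"));cv2.imwrite(f"pics/{n}0.png",f["frame"][:,:,::-1]);print(n,{k:v for k,v in f.items() if k!="frame"})
E
```

```text
{'time_s': 0.0, 'joint_pos': array([ 1.22080426,  0.33392269,  0.03991127,  1.46627654, -0.01338288,
        1.3433107 , -0.05850568]), 'joint_vel': array([ 0.00057949,  0.00106811,  0.00172216,  0.00060765,  0.00072924,
       -0.00290032, -0.00010853]), 'joint_torque': array([ 6.05582027e-04, -6.56360507e+01,  1.33521974e+00, -4.03801739e+01,
       -5.97959803e-02,  4.46180720e-02,  1.52629873e-04]), 'eef_pos': array([ 0.16111625, -0.62916415,  0.18654966]), 'orientation': array([ 9.92151284e-01,  1.25040585e-01, -1.72936293e-04, -8.07351292e-04]), 'ft_force': array([0.57584723, 0.78108622, 0.27282978]), 'ft_torque': array([-0.03832495, -0.00942364, -0.02210534]), 'finger_force': 0.0, 'opening': 0.08708133978852883}
scene {'fx': 449.6196118978053, 'fy': 449.6196118978053, 'cx': 328.3845699253528, 'cy': 197.816298702116, 'R': array([[-8.40999263e-01,  5.41036264e-01,  2.29069633e-05],
       [ 3.22434025e-01,  5.01232892e-01, -8.02995571e-01],
       [-4.34461206e-01, -6.75311298e-01, -5.95984993e-01]]), 't': array([ 0.38670159, -0.12279518,  1.2040271 ])}
top {'fx': 475.45216533981477, 'fy': 475.45216533981477, 'cx': 310.409119013737, 'cy': 210.75402017229817, 'R': array([[ 0.0181309 , -0.99977897,  0.01064328],
       [-0.98781284, -0.01955771, -0.15441271],
       [ 0.15458673, -0.00771393, -0.98794911]]), 't': array([0.04306598, 0.49966287, 1.0842833 ])}
```

View pics/scene0.png

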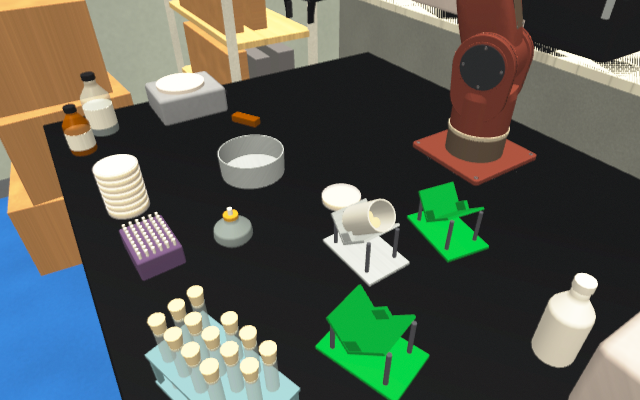

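View pics/top0.png

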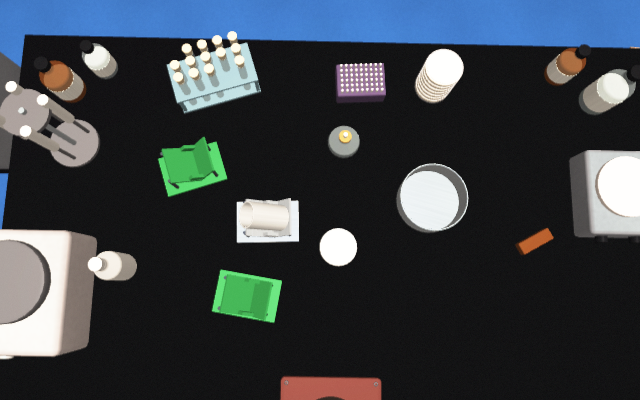

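The scene view shows the white cradle and cup at about (368,235), its mouth towards the right, the pan at (252,160), and green look-alikes at (448,220) and (372,335). In the top view the cradle base spans (236–299, 200–243) with the mouth to the left (+y). The pan is at (432,198), the dish at (338,247) and the burner at (344,141).

```bash
cat > h.py <<'E'
import numpy as np,cv2,pickle
def load(n): return pickle.load(open(n+".pkl","rb"))
def ray(f,p,z):
    d=f["R"].T@np.array([(p[0]-f["cx"])/f["fx"],(p[1]-f["cy"])/f["fy"],1]); c=-f["R"].T@f["t"]
    return c+d*(z-c[2])/d[2]
def proj(f,X):
    q=f["R"]@X+f["t"]; return np.array([f["fx"]*q[0]/q[2]+f["cx"],f["fy"]*q[1]/q[2]+f["cy"]])
E
python3 - <<'E'
from h import *
t=load("top");s=load("scene")
for n,f,b in(("top",t,(215,180,100,80)),("scene",s,(310,180,110,110))):
    x,y,w,h=b;g=cv2.resize(f["frame"][y:y+h,x:x+w],None,fx=5 if n=="scene" else 7,fy=5 if n=="scene" else 7,interpolation=cv2.INTER_CUBIC);cv2.imwrite(f"pics/{n}c.png",g[:,:,::-1])
def cont(f,box,thr,z):
    x,y,w,h=box;m=(f["frame"][y:y+h,x:x+w].min(2)>thr).astype(np.uint8)
    c=max(cv2.findContours(m,0,1)[0],key=cv2.contourArea)[:,0]+[x,y]
    return np.array([ray(f,p,z)[:2] for p in c]),c
for nm,f,b,thr in(("pan",t,(385,150,95,95),60),("panS",s,(208,125,85,65),70),("dish",t,(310,220,60,55),100),("burner",t,(320,120,45,45),60)):
    P,c=cont(f,b,thr,.06 if "pan" in nm else .015)
    print(nm,cv2.minEnclosingCircle(P.astype(np.float32)),cv2.boundingRect(c))
P,c=cont(t,(225,190,85,60),60,.004);print("cradle",cv2.minAreaRect(P.astype(np.float32)),cv2.boxPoints(cv2.minAreaRect(P.astype(np.float32))))
E
```

```text
pan ((0.5307074189186096, -0.23092326521873474), 0.08631997555494308) (396, 163, 73, 70)
panS ((0.5467606782913208, -0.19584602117538452), 0.12319037318229675) (217, 134, 68, 55)
dish ((0.4175264835357666, -0.014632821083068848), 0.04582400247454643) (319, 228, 38, 38)
burner ((0.6784732937812805, -0.02652307227253914), 0.04109823331236839) (328, 126, 32, 32)
cradle ((0.47894981503486633, 0.15658338367938995), (0.10734129697084427, 0.15114696323871613), 2.4211549758911133) [[0.42213452 0.22982211]
 [0.42851967 0.07881007]
 [0.5357651  0.08334465]
 [0.52937996 0.2343567 ]]
```

View pics/topc.png

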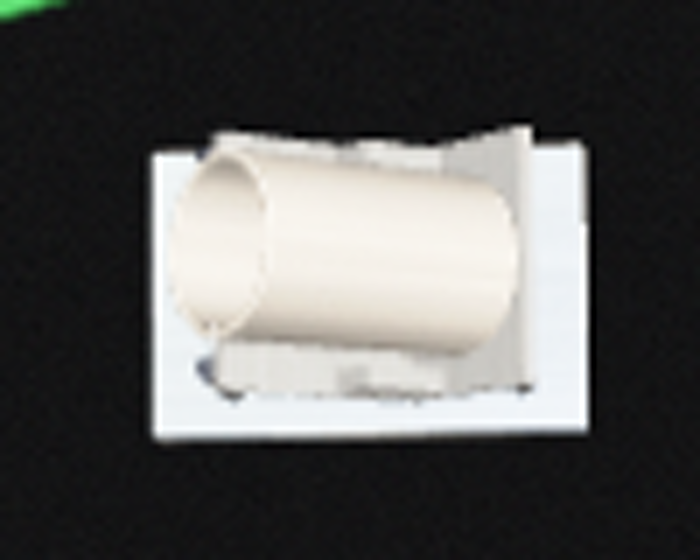

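View pics/scenec.png

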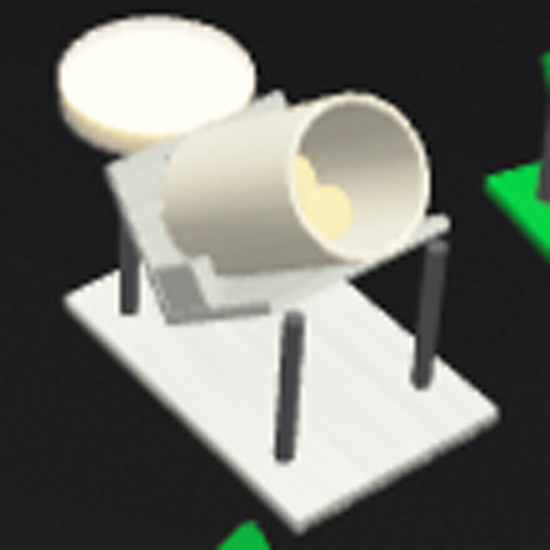

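The cradle base's top-crop corners are (152,150), (585,143), (588,430) and (152,438), with the cup mouth ellipse centred near (218,245). The scene crop shows two stoppers visible in the mouth, which is centred near (362,183). Its base corners are (65,300), (300,522) and (497,410).

```bash
python3 - <<'E'
from h import *
from scipy.optimize import least_squares
t=load("top");s=load("scene")
T=[np.array(p)/7+[215,180] for p in((152,150),(585,143),(588,430),(152,438))]
S=[np.array(p)/5+[310,180] for p in((65,300),(497,410),(300,520))]
for z in(.005,):
    C=np.array([ray(t,p-.0,z) for p in T]);print(z,C.round(4).tolist(),C.mean(0).round(4))
    print([ray(s,p,z).round(4).tolist() for p in S])
def tri(a,b):
    return least_squares(lambda X:np.r_[proj(t,X)-a,proj(s,X)-b],[.5,.2,.1]).x
print("mouth",tri(np.array([218,245])/7+[215,180],np.array([362,183])/5+[310,180]))
cam=-t["R"].T@t["t"];print("cam",cam)
m=(t["frame"][150:245,385:480].min(2)>60).astype(np.uint8)
c=max(cv2.findContours(m,0,1)[0],key=cv2.contourArea)[:,0]+[385,150]
P=np.array([ray(t,p,.06)[:2] for p in c]); c0=np.array([.535,-.235])
for _ in range(5):
    d=c0-cam[:2];d/=np.linalg.norm(d);Q=P[(P-c0)@d>0.01]
    r=least_squares(lambda x:np.linalg.norm(Q-x,axis=1)-.08,c0);c0=r.x
print("pan",c0,np.abs(r.fun).max())
E
```

```text
0.005 [[0.5235, 0.2322, 0.005], [0.5289, 0.0816, 0.005], [0.4287, 0.0784, 0.005], [0.4231, 0.228, 0.005]] [0.4761 0.1551 0.005 ]
[[0.5274, 0.0849, 0.005], [0.4214, 0.228, 0.005], [0.5191, 0.2322, 0.005]]
mouth [0.47280726 0.19485151 0.11726635]
cam [0.32517677 0.06119281 1.14791265]
pan [ 0.53492086 -0.23395155] 0.0016694936002512595
```

```bash
cat >> h.py <<'E'
from scipy.spatial.transform import Rotation as Ro
U=np.array([-.036,.9993,0]);seat=np.array([.4763,.1205,.06]);Z=np.array([0,0,1.])
def ori(head,elev):
    """tool x = cup axis at azimuth head, elevation elev (deg); tool y horizontal"""
    h,e=np.radians([head,elev]);u=np.array([np.cos(h),np.sin(h),0])
    x=u*np.cos(e)+Z*np.sin(e);y=np.cross(u,Z);z=np.cross(x,y)
    return Ro.from_matrix(np.c_[x,y,z])
def plan(s,p,R,v=1.0):
    """constant body-frame row, repeated N times, from state to (p,R)"""
    R0=Ro.from_quat(s["orientation"]);dp=R0.inv().apply(np.array(p)-s["eef_pos"]);w=(R0.inv()*R).as_rotvec()
    N=int(np.ceil(max(np.linalg.norm(dp)/.025,np.linalg.norm(w)/np.radians(4))/v)) or 1
    while True:
        M=sum((Ro.from_rotvec(w*k/N).as_matrix() for k in range(N)),np.zeros((3,3)))
        d=np.linalg.solve(M,dp)/.025;a=np.degrees(w/N)/4
        if abs(d).max()<=1 and abs(a).max()<=1:break
        N+=1
    print(N,"rows of",d.round(3).tolist(),a.round(3).tolist())
    return dict(eef_pos=np.array(p),orientation=R.as_quat())
def show(s): print(s["time_s"],s["eef_pos"].round(4),"q",s["joint_pos"].round(2),"F",s["ft_force"].round(1),"open",round(s["opening"],4),s["finger_force"])
E
python3 - <<'E'
from h import *;from rig import *
s=get_state();show(s)
R=ori(92.1,40);print(R.as_matrix().round(2))
g=seat+.058*R.as_matrix()[:,0]+.017*R.as_matrix()[:,2];print("grasp tcp",g)
D=ori(70,90-0.0)
dn=lambda az:Ro.from_matrix(np.array([[np.cos(az),np.sin(az),0],[np.sin(az),-np.cos(az),0],[0,0,-1]]))
s=plan(s,[.35,-.50,.32],dn(np.radians(35)))
s=plan(s,[.50,-.12,.32],dn(np.radians(75)))
s=plan(s,g-.13*R.as_matrix()[:,2],R)
E
```

```text
0.1 [ 0.1612 -0.6292  0.1867] q [ 1.22  0.33  0.04  1.47 -0.01  1.34 -0.06] F [-0.9  0.5  0.9] open 0.087 0.0
[[-0.03  1.   -0.02]
 [ 0.77  0.04  0.64]
 [ 0.64 -0.   -0.77]]
grasp tcp [0.47427148 0.17582079 0.08425893]
11 rows of [0.822, -0.155, -0.485] [-0.002, -0.0, -0.469]
17 rows of [0.949, -0.248, 0.0] [0.0, 0.0, -0.588]
11 rows of [0.577, -0.163, 0.724] [0.136, 0.902, -0.373]
```

Emit:
carry_out([
  [0.82, -0.15, -0.49, 0, 0, -0.47, 1],
  [0.82, -0.15, -0.49, 0, 0, -0.47, 1],
  [0.82, -0.15, -0.49, 0, 0, -0.47, 1],
  [0.82, -0.15, -0.49, 0, 0, -0.47, 1],
  [0.82, -0.15, -0.49, 0, 0, -0.47, 1],
  [0.82, -0.15, -0.49, 0, 0, -0.47, 1],
  [0.82, -0.15, -0.49, 0, 0, -0.47, 1],
  [0.82, -0.15, -0.49, 0, 0, -0.47, 1],
  [0.82, -0.15, -0.49, 0, 0, -0.47, 1],
  [0.82, -0.15, -0.49, 0, 0, -0.47, 1],
  [0.82, -0.15, -0.49, 0, 0, -0.47, 1],
])

```text
time_s: 1.2
eef_pos: [0.3512, -0.5005, 0.3232]
orientation: [0.953, 0.302, -0.0, -0.0]
ft_force: [0.5, 0.0, -0.2]
opening: 0.0868
finger_force: 0.0
```

Emit:
carry_out([
  [0.95, -0.25, 0, 0, 0, -0.59, 1],
  [0.95, -0.25, 0, 0, 0, -0.59, 1],
  [0.95, -0.25, 0, 0, 0, -0.59, 1],
  [0.95, -0.25, 0, 0, 0, -0.59, 1],
  [0.95, -0.25, 0, 0, 0, -0.59, 1],
  [0.95, -0.25, 0, 0, 0, -0.59, 1],
  [0.95, -0.25, 0, 0, 0, -0.59, 1],
  [0.95, -0.25, 0, 0, 0, -0.59, 1],
  [0.95, -0.25, 0, 0, 0, -0.59, 1],
  [0.95, -0.25, 0, 0, 0, -0.59, 1],
  [0.95, -0.25, 0, 0, 0, -0.59, 1],
  [0.95, -0.25, 0, 0, 0, -0.59, 1],
])

```text
time_s: 2.4
eef_pos: [0.484, -0.2403, 0.3222]
orientation: [0.85, 0.527, 0.0, -0.0]
ft_force: [0.9, -0.1, -0.8]
opening: 0.0871
finger_force: 0.0
```

Emit:
carry_out([
  [0.95, -0.25, 0, 0, 0, -0.59, 1],
  [0.95, -0.25, 0, 0, 0, -0.59, 1],
  [0.95, -0.25, 0, 0, 0, -0.59, 1],
  [0.95, -0.25, 0, 0, 0, -0.59, 1],
  [0.95, -0.25, 0, 0, 0, -0.59, 1],
  [0, 0, 0, 0, 0, 0, 1],
])

```text
time_s: 3.0
eef_pos: [0.4992, -0.1157, 0.3227]
orientation: [0.79, 0.613, 0.001, -0.0]
ft_force: [0.5, 0.5, -0.3]
opening: 0.0874
finger_force: 0.0
```

```bash
python3 - <<'E'
from h import *;from rig import *
s=get_state();show(s)
R=ori(92.1,40);g=seat+.058*R.as_matrix()[:,0]+.017*R.as_matrix()[:,2]
s=plan(s,g-.10*R.as_matrix()[:,2],R)
E
```

```text
3.0 [ 0.4992 -0.1157  0.3227] q [ 0.6   0.04 -0.47  1.54  0.02  1.56 -0.12] F [ 0.5  0.5 -0.3] open 0.0874 0.0
12 rows of [0.548, -0.148, 0.765] [0.121, 0.827, -0.329]
```

Emit:
carry_out([
  [0.55, -0.15, 0.76, 0.12, 0.83, -0.33, 1],
  [0.55, -0.15, 0.76, 0.12, 0.83, -0.33, 1],
  [0.55, -0.15, 0.76, 0.12, 0.83, -0.33, 1],
  [0.55, -0.15, 0.76, 0.12, 0.83, -0.33, 1],
  [0.55, -0.15, 0.76, 0.12, 0.83, -0.33, 1],
  [0.55, -0.15, 0.76, 0.12, 0.83, -0.33, 1],
  [0.55, -0.15, 0.76, 0.12, 0.83, -0.33, 1],
  [0.55, -0.15, 0.76, 0.12, 0.83, -0.33, 1],
  [0.55, -0.15, 0.76, 0.12, 0.83, -0.33, 1],
  [0.55, -0.15, 0.76, 0.12, 0.83, -0.33, 1],
  [0.55, -0.15, 0.76, 0.12, 0.83, -0.33, 1],
  [0.55, -0.15, 0.76, 0.12, 0.83, -0.33, 1],
])

```text
time_s: 4.2
eef_pos: [0.4771, 0.1076, 0.1617]
orientation: [0.654, 0.674, 0.24, -0.247]
ft_force: [0.4, 0.0, -1.1]
opening: 0.0871
finger_force: 0.0
```

```bash
python3 - <<'E'
from h import *;from rig import *
s=get_state();show(s)
R=ori(92.1,40);g=seat+.058*R.as_matrix()[:,0]+.017*R.as_matrix()[:,2]
plan(s,g-.04*R.as_matrix()[:,2],R,.8)
f=grab_frame("wrist");cv2.imwrite("pics/w1.png",f["frame"][:,:,::-1])
E
```

```text
4.2 [0.4771 0.1076 0.1617] q [ 0.68  0.19 -0.51  1.93 -0.62  1.28  0.47] F [ 0.4  0.  -1.1] open 0.0871 0.0
4 rows of [0.024, -0.005, 0.632] [0.018, -0.014, -0.017]
```

View pics/w1.png

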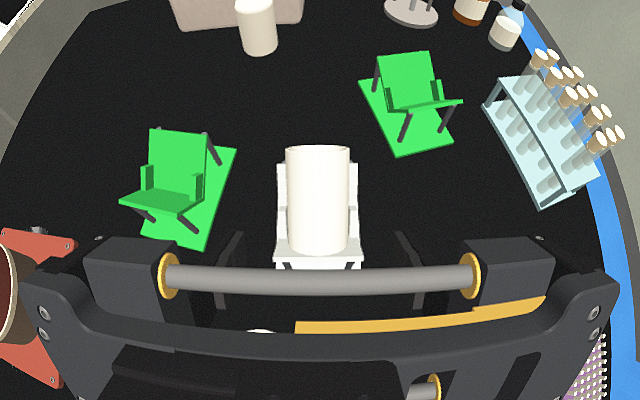

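The wrist view shows the cup centred at column 318 between the fingertips (230 and 405), with its axis straight, so it's aligned. I'll go in now.

Emit:
carry_out([
  [0.02, 0, 0.63, 0, 0, 0, 1],
  [0.02, 0, 0.63, 0, 0, 0, 1],
  [0.02, 0, 0.63, 0, 0, 0, 1],
  [0.02, 0, 0.63, 0, 0, 0, 1],
])

```text
time_s: 4.65
eef_pos: [0.4763, 0.1489, 0.1149]
orientation: [0.655, 0.674, 0.239, -0.245]
ft_force: [-0.1, -0.3, -0.4]
opening: 0.0869
finger_force: 0.0
```

```bash
python3 - <<'E'
from h import *;from rig import *
s=get_state();show(s)
R=ori(92.1,40);g=seat+.058*R.as_matrix()[:,0]+.017*R.as_matrix()[:,2]
plan(s,g,R,.5)
E
```

```text
4.65 [0.4763 0.1489 0.1149] q [ 0.63  0.23 -0.54  2.   -0.64  1.14  0.46] F [-0.1 -0.3 -0.4] open 0.0869 0.0
4 rows of [0.01, -0.012, 0.408] [0.02, -0.002, -0.02]
```

Emit:
carry_out([
  [0.01, -0.01, 0.41, 0, 0, 0, 1],
  [0.01, -0.01, 0.41, 0, 0, 0, 1],
  [0.01, -0.01, 0.41, 0, 0, 0, 1],
  [0.01, -0.01, 0.41, 0, 0, 0, 1],
  [0, 0, 0, 0, 0, 0, 0.72],
  [0, 0, 0, 0, 0, 0, 0.7],
  [0, 0, 0, 0, 0, 0, 0.6],
  [0, 0, 0, 0, 0, 0, 0.5],
  [0, 0, 0, 0, 0, 0, 0],
  [0, 0, 0, 0, 0, 0, 0],
])

```text
time_s: 5.65
eef_pos: [0.4744, 0.1761, 0.0845]
orientation: [0.654, 0.674, 0.239, -0.246]
ft_force: [-0.4, 0.1, -0.1]
opening: 0.0468
finger_force: 0.5
```

```bash
python3 - <<'E'
from h import *;from rig import *
s=get_state();show(s);print(Ro.from_quat(s["orientation"]).as_matrix().round(3))
E
```

```text
5.65 [0.4744 0.1761 0.0845] q [ 0.59  0.27 -0.56  2.03 -0.66  1.04  0.46] F [-0.4  0.1 -0.1] open 0.0468 0.48278658650815487
[[-0.023  1.    -0.018]
 [ 0.764  0.029  0.644]
 [ 0.644  0.001 -0.765]]
```

```bash
python3 - <<'E'
from h import *;from rig import *
show(get_state())
f=grab_frame("scene");s=f["frame"][100:300,240:480];t=grab_frame("top")["frame"][150:290,200:368]
cv2.imwrite("pics/s2.png",np.hstack([cv2.resize(s,(480,400)),cv2.resize(t,(320,267)) if 0 else cv2.copyMakeBorder(cv2.resize(t,(320,267)),0,133,0,0,0)])[:,:,::-1]);show(get_state())
E
```

```text
5.65 [0.4744 0.1761 0.0845] q [ 0.59  0.27 -0.56  2.03 -0.66  1.04  0.46] F [-0.4  0.1 -0.1] open 0.0468 0.48278658650815487
5.75 [0.4747 0.1755 0.0849] q [ 0.59  0.27 -0.56  2.03 -0.66  1.05  0.46] F [ -3.5 -10.4  12.1] open 0.0416 23.919293582439423
```

View pics/s2.png

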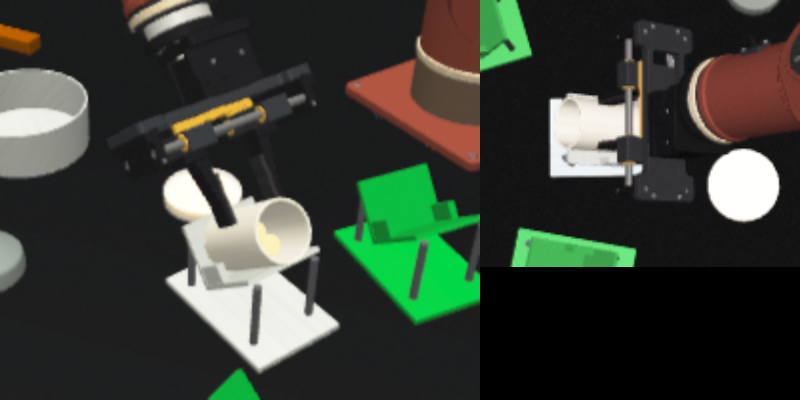

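The picture shows the near finger ending on the upper edge of the cup (crop (232,222), scene pixel ≈ (356,211)). The grip is too high. I'll compare this with where the TCP should project.

```bash
python3 - <<'E'
from h import *;from rig import *
s=get_state();f=load("scene");R=Ro.from_quat(s["orientation"]).as_matrix();p=s["eef_pos"]
for n,X in(("tcp",p),("tip+y",p+.021*R[:,1]),("tip-y",p-.021*R[:,1]),("tip+y 35up",p+.021*R[:,1]-.038*R[:,2]),("mouth",seat+.095*R[:,0]),("seat",seat)):print(n,proj(f,X).round(1), ((proj(f,X)-[240,100])*2).round())
f=grab_frame("scene");cv2.imwrite("pics/s3.png",cv2.resize(f["frame"][170:260,310:430],(800,600),interpolation=cv2.INTER_CUBIC)[:,:,::-1]);show(get_state())
E
```

```text
tcp [373.1 225. ] [266. 250.]
tip+y [364.1 229.2] [248. 258.]
tip-y [381.9 220.9] [284. 242.]
tip+y 35up [356.6 209.8] [233. 220.]
mouth [380.6 214.5] [281. 229.]
seat [354.6 219.8] [229. 240.]
5.8 [0.4751 0.1752 0.0851] q [ 0.59  0.27 -0.56  2.03 -0.66  1.05  0.46] F [-2.7 -9.9 12.9] open 0.0408 23.757392317056656
```

View pics/s3.png

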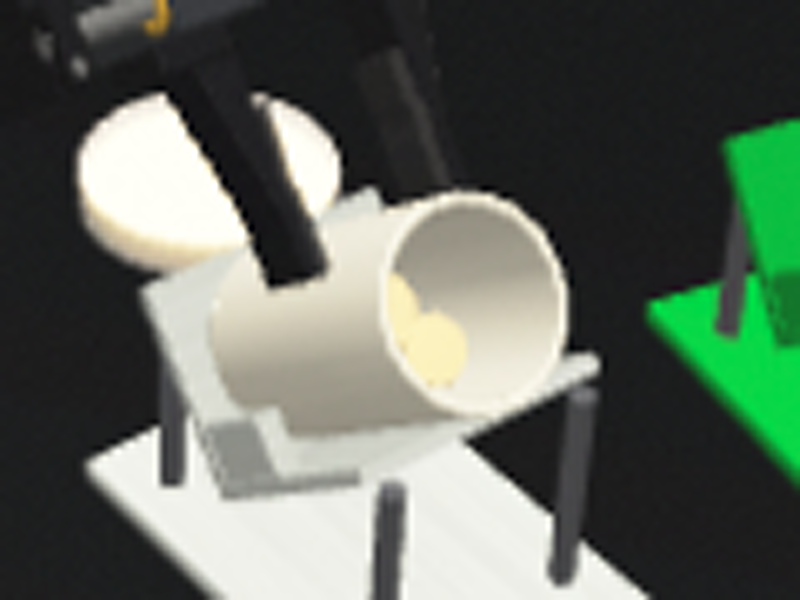

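The real fingertips are about 37 mm short of the reported TCP along tool z. The image and the 41 mm chord agree on this. I'll open, go in a further ~35 mm and close again.

Emit:
carry_out([
  [0, 0, 0, 0, 0, 0, 1],
  [0, 0, 0, 0, 0, 0, 1],
  [0, 0, 0, 0, 0, 0, 1],
  [0, 0, 0, 0, 0, 0, 1],
  [0, 0, 0, 0, 0, 0, 1],
  [0, 0, 0, 0, 0, 0, 1],
  [0, 0, 0, 0, 0, 0, 1],
])

```text
time_s: 6.5
eef_pos: [0.4742, 0.1763, 0.0844]
orientation: [0.654, 0.674, 0.239, -0.246]
ft_force: [-0.2, -0.2, -0.4]
opening: 0.0843
finger_force: 0.0
```

Emit:
carry_out([
  [0, 0, 0.3, 0, 0, 0, 1],
  [0, 0, 0.3, 0, 0, 0, 1],
  [0, 0, 0.3, 0, 0, 0, 1],
])

```text
time_s: 6.8
eef_pos: [0.4735, 0.1914, 0.0666]
orientation: [0.654, 0.674, 0.239, -0.246]
ft_force: [0.4, 0.3, 0.7]
opening: 0.0872
finger_force: 0.0
```

```bash
python3 - <<'E'
from h import *;from rig import *
s=get_state();show(s)
R=ori(92.1,40);g=seat+.058*R.as_matrix()[:,0]+(.017+.035)*R.as_matrix()[:,2]
plan(s,g,R,.5)
f=grab_frame("scene");cv2.imwrite("pics/s4.png",cv2.resize(f["frame"][170:260,310:430],(800,600),interpolation=cv2.INTER_CUBIC)[:,:,::-1])
E
```

```text
6.8 [0.4735 0.1914 0.0666] q [ 0.57  0.3  -0.57  2.05 -0.66  0.99  0.46] F [0.4 0.3 0.7] open 0.0872 0.0
1 rows of [-0.023, 0.005, 0.458] [0.065, -0.032, -0.076]
```

View pics/s4.png

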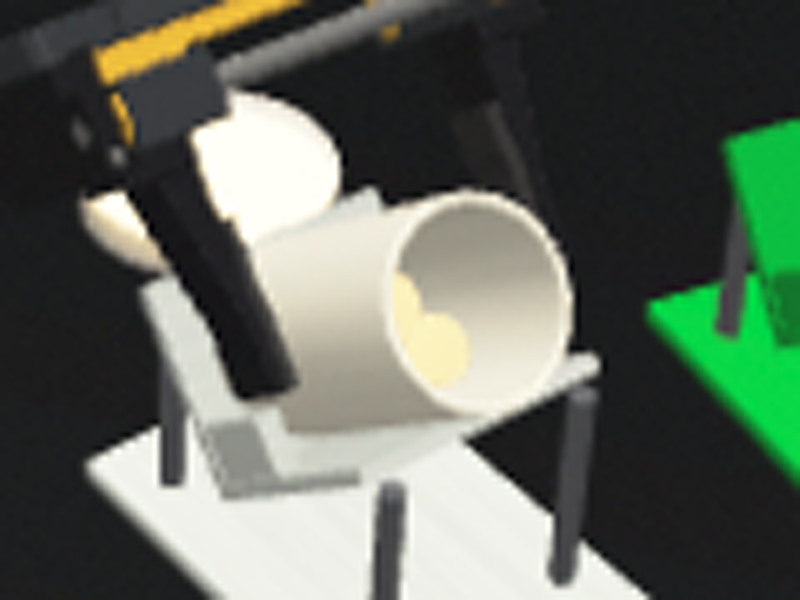

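The near fingertip is now at crop (265,390), scene pixel ≈ (350,228.5), beside the cup's side.

```bash
python3 - <<'E'
from h import *;from rig import *
s=get_state();f=load("scene");R=Ro.from_quat(s["orientation"]).as_matrix();p=s["eef_pos"]
print("tcp depth past axis",(p-seat)@R[:,2],"along",(p-seat)@R[:,0],"lat",(p-seat)@R[:,1])
for y in(.0435,.05):
  for k in(0,.01,.02,.03,.037):print(y,k,((proj(f,p+y*R[:,1]-k*R[:,2])-[310,170])*6.667).round())
for k in(-.03,-.02,-.01,0,.01): print("depth",k,((proj(f,seat+.058*R[:,0]+.0435*R[:,1]+k*R[:,2])-[310,170])*6.667).round())
E
```

```text
tcp depth past axis 0.04176423680807553 along 0.0586685021791981 lat -0.0013193938632843228
0.0435 0 [334. 510.]
0.0435 0.01 [321. 476.]
0.0435 0.02 [307. 442.]
0.0435 0.03 [294. 407.]
0.0435 0.037 [285. 383.]
0.05 0 [315. 520.]
0.05 0.01 [302. 485.]
0.05 0.02 [288. 451.]
0.05 0.03 [275. 416.]
0.05 0.037 [265. 392.]
depth -0.03 [232. 265.]
depth -0.02 [246. 300.]
depth -0.01 [259. 334.]
depth 0 [273. 369.]
depth 0.01 [286. 403.]
```

The offset is confirmed at 37 mm. The tips are 5 mm past the axis, so I'll go in 11 mm more.

Emit:
carry_out([
  [0, 0.05, 0.22, 0, 0, 0, 1],
  [0, 0, 0.22, 0, 0, 0, 1],
  [0, 0, 0, 0, 0, 0, 0.8],
  [0, 0, 0, 0, 0, 0, 0.5],
  [0, 0, 0, 0, 0, 0, 0],
  [0, 0, 0, 0, 0, 0, 0],
  [0, 0, 0, 0, 0, 0, 0],
  [0, 0, 0, 0, 0, 0, 0],
  [0, 0, 0, 0, 0, 0, 0],
])

```text
time_s: 7.75
eef_pos: [0.4745, 0.198, 0.0591]
orientation: [0.654, 0.674, 0.239, -0.246]
ft_force: [-4.2, -2.9, 5.3]
opening: 0.0603
finger_force: 30.0
```

```bash
python3 - <<'E'
from h import *;from rig import *
s=get_state();show(s)
import json
json.dump([s["eef_pos"].tolist(),s["orientation"].tolist()],open("grasp.json","w"))
p=s["eef_pos"];R=Ro.from_quat(s["orientation"])
plan(s,p+[0,0,.12],R)
E
```

```text
7.75 [0.4745 0.198  0.0591] q [ 0.56  0.31 -0.58  2.06 -0.67  0.97  0.46] F [-4.2 -2.9  5.3] open 0.0603 30.010220501571894
5 rows of [0.619, -0.0, -0.734] [0.0, 0.0, 0.0]
```

Gripped at 60.3 mm with 30 N. I'll lift slowly at first.

Emit:
carry_out([
  [0.1, 0, -0.11, 0, 0, 0, 0],
  [0.25, 0, -0.3, 0, 0, 0, 0],
  [0.5, 0, -0.6, 0, 0, 0, 0],
  [0.62, 0, -0.73, 0, 0, 0, 0],
  [0.62, 0, -0.73, 0, 0, 0, 0],
  [0.62, 0, -0.73, 0, 0, 0, 0],
  [0.5, 0, -0.6, 0, 0, 0, 0],
  [0.3, 0, -0.36, 0, 0, 0, 0],
  [0, 0, 0, 0, 0, 0, 0],
])

```text
time_s: 8.65
eef_pos: [0.4757, 0.1979, 0.1963]
orientation: [0.654, 0.674, 0.24, -0.245]
ft_force: [0.3, 0.1, -2.9]
opening: 0.0601
finger_force: 30.0
```

```bash
python3 - <<'E'
from h import *;from rig import *
s=get_state();show(s)
def tcp(mouth,h,e):
    R=ori(h,e);M=R.as_matrix();return mouth-.037*M[:,0]+.053*M[:,2],R   # grasp 58 from bottom, tcp 53 past axis
pan=np.array([.535,-.234,0]); h=156.4;u=np.array([np.cos(np.radians(h)),np.sin(np.radians(h)),0])
a=plan(s,*tcp(pan+[0,0,.26]-.0*u,h,40))
b=plan(a,*tcp(pan-.02*u+[0,0,.14],h,0))
b=plan(b,*tcp(pan-.02*u+[0,0,.115],h,-50))
E
```

```text
8.65 [0.4757 0.1979 0.1963] q [ 0.59  0.11 -0.58  1.94 -0.68  1.23  0.32] F [ 0.3  0.1 -2.9] open 0.0601 29.998580161482096
18 rows of [-0.705, -0.43, -0.591] [0.58, 0.001, -0.687]
10 rows of [-0.403, 0.0, 0.315] [0.0, -1.0, -0.0]
13 rows of [-0.108, -0.0, -0.031] [0.0, -0.962, 0.0]
```

```bash
cat >> h.py <<'E'
def tcp(mouth,h,e):
    R=ori(h,e);M=R.as_matrix();return mouth-.037*M[:,0]+.053*M[:,2],R
pan=np.array([.535,-.234,0]);H=156.4;u=np.array([np.cos(np.radians(H)),np.sin(np.radians(H)),0])
E
python3 - <<'E'
from h import *;from rig import *
plan(get_state(),*tcp(pan+[0,0,.24],H,22))
E
```

```text
18 rows of [-0.836, -0.406, -0.477] [0.467, -0.222, -0.772]
```

Emit:
carry_out([
  [-0.84, -0.41, -0.48, 0.47, -0.22, -0.77, 0],
  [-0.84, -0.41, -0.48, 0.47, -0.22, -0.77, 0],
  [-0.84, -0.41, -0.48, 0.47, -0.22, -0.77, 0],
  [-0.84, -0.41, -0.48, 0.47, -0.22, -0.77, 0],
  [-0.84, -0.41, -0.48, 0.47, -0.22, -0.77, 0],
  [-0.84, -0.41, -0.48, 0.47, -0.22, -0.77, 0],
  [-0.84, -0.41, -0.48, 0.47, -0.22, -0.77, 0],
  [-0.84, -0.41, -0.48, 0.47, -0.22, -0.77, 0],
  [-0.84, -0.41, -0.48, 0.47, -0.22, -0.77, 0],
])

```text
time_s: 9.55
eef_pos: [0.4464, -0.033, 0.1663]
orientation: [0.446, 0.853, 0.144, -0.229]
ft_force: [-0.0, 0.1, -1.9]
opening: 0.0598
finger_force: 30.0
```

```bash
python3 - <<'E'
from h import *;from rig import *
s=get_state();show(s);print(Ro.from_quat(s["orientation"]).as_matrix().round(2))
plan(s,*tcp(pan+[0,0,.24],H,22))
E
```

```text
9.55 [ 0.4464 -0.033   0.1663] q [ 0.7   0.32 -0.48  1.69 -0.25  1.55  0.87] F [-0.   0.1 -1.9] open 0.0598 29.997959453612566
[[-0.5   0.83 -0.26]
 [ 0.69  0.56  0.45]
 [ 0.52  0.04 -0.85]]
10 rows of [-0.745, -0.356, -0.44] [0.415, -0.209, -0.694]
```

Emit:
carry_out([
  [-0.74, -0.36, -0.44, 0.41, -0.21, -0.69, 0],
  [-0.74, -0.36, -0.44, 0.41, -0.21, -0.69, 0],
  [-0.74, -0.36, -0.44, 0.41, -0.21, -0.69, 0],
  [-0.74, -0.36, -0.44, 0.41, -0.21, -0.69, 0],
  [-0.74, -0.36, -0.44, 0.41, -0.21, -0.69, 0],
  [-0.74, -0.36, -0.44, 0.41, -0.21, -0.69, 0],
  [-0.74, -0.36, -0.44, 0.41, -0.21, -0.69, 0],
  [-0.74, -0.36, -0.44, 0.41, -0.21, -0.69, 0],
  [-0.74, -0.36, -0.44, 0.41, -0.21, -0.69, 0],
  [-0.74, -0.36, -0.44, 0.41, -0.21, -0.69, 0],
  [0, 0, 0, 0, 0, 0, 0],
])

```text
time_s: 10.65
eef_pos: [0.5473, -0.2399, 0.1772]
orientation: [0.203, 0.961, 0.04, -0.186]
ft_force: [-0.5, 0.4, -1.7]
opening: 0.0601
finger_force: 30.0
```

```bash
python3 - <<'E'
from h import *;from rig import *
s=get_state();show(s);print(Ro.from_quat(s["orientation"]).as_matrix().round(2))
s=plan(s,*tcp(pan-.03*u+[0,0,.13],H,0))
s=plan(s,*tcp(pan-.02*u+[0,0,.105],H,-48))
f=grab_frame("scene");cv2.imwrite("pics/s5.png",cv2.resize(f["frame"][40:240,160:420],(780,600),interpolation=cv2.INTER_CUBIC)[:,:,::-1])
E
```

```text
10.65 [ 0.5473 -0.2399  0.1772] q [ 0.64  0.6  -0.46  1.2   0.17  1.77  1.36] F [-0.5  0.4 -1.7] open 0.0601 29.997886084020138
[[-0.85  0.4  -0.34]
 [ 0.37  0.91  0.15]
 [ 0.37  0.   -0.93]]
6 rows of [-0.498, 0.003, 0.576] [0.008, -0.913, -0.01]
12 rows of [-0.08, -0.0, -0.042] [0.0, -1.0, 0.0]
```

View pics/s5.png

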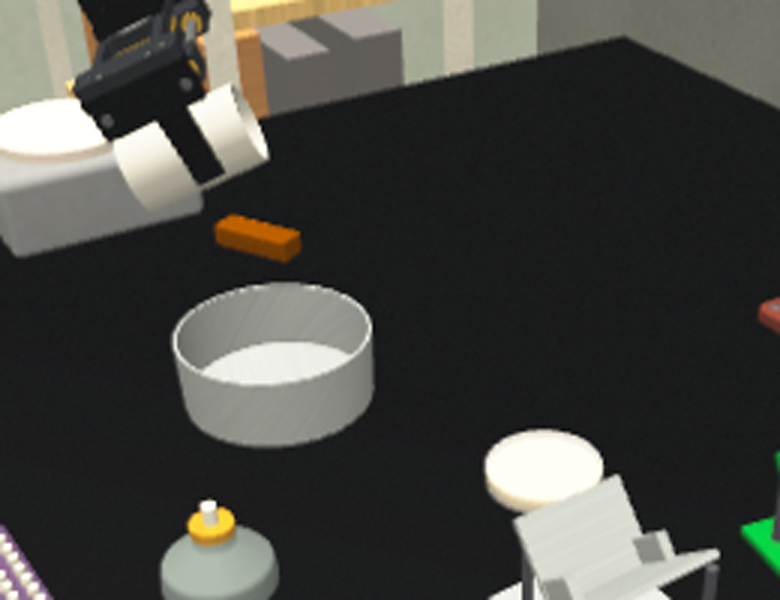

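The cup is above the far side of the pan with its mouth facing the robot, and the pan is undisturbed at crop (273,360). I'll lower it and start tilting.

Emit:
carry_out([
  [-0.5, 0, 0.58, 0, -0.91, 0, 0],
  [-0.5, 0, 0.58, 0, -0.91, 0, 0],
  [-0.5, 0, 0.58, 0, -0.91, 0, 0],
  [-0.5, 0, 0.58, 0, -0.91, 0, 0],
  [-0.5, 0, 0.58, 0, -0.91, 0, 0],
  [-0.5, 0, 0.58, 0, -0.91, 0, 0],
  [0, 0, 0, 0, 0, 0, 0],
])

```text
time_s: 11.4
eef_pos: [0.5925, -0.2595, 0.0756]
orientation: [0.208, 0.978, 0.002, -0.002]
ft_force: [-1.0, -0.1, -3.1]
opening: 0.0602
finger_force: 30.0
```

```bash
python3 - <<'E'
from h import *;from rig import *
s=get_state();show(s);M=Ro.from_quat(s["orientation"]).as_matrix();print("mouth",s["eef_pos"]-.053*M[:,2]+.037*M[:,0]-pan,M[:,0])
s=plan(s,*tcp(pan-.02*u+[0,0,.105],H,-48))
E
```

```text
11.4 [ 0.5925 -0.2595  0.0756] q [ 0.71  0.45 -0.48  1.58  0.22  1.17  1.34] F [-1.  -0.1 -3.1] open 0.0602 29.99837363138795
mouth [ 0.02390316 -0.01065142  0.12871627] [-0.91356891  0.40665987  0.00442625]
13 rows of [-0.088, 0.001, -0.038] [-0.001, -0.928, -0.008]
```

Emit:
carry_out([
  [-0.09, 0, -0.04, 0, -0.95, 0, 0],
  [-0.09, 0, -0.04, 0, -0.95, 0, 0],
  [-0.09, 0, -0.04, 0, -0.95, 0, 0],
  [-0.09, 0, -0.04, 0, -0.95, 0, 0],
  [-0.09, 0, -0.04, 0, -0.95, 0, 0],
  [-0.09, 0, -0.04, 0, -0.95, 0, 0],
  [-0.09, 0, -0.04, 0, -0.95, 0, 0],
  [-0.09, 0, -0.04, 0, -0.95, 0, 0],
  [-0.09, 0, -0.04, 0, -0.95, 0, 0],
  [-0.09, 0, -0.04, 0, -0.95, 0, 0],
  [-0.09, 0, -0.04, 0, -0.95, 0, 0],
  [-0.09, 0, -0.04, 0, -0.95, 0, 0],
])

```text
time_s: 12.6
eef_pos: [0.611, -0.2749, 0.0966]
orientation: [0.198, 0.911, -0.082, 0.354]
ft_force: [0.3, -0.6, -1.9]
opening: 0.0599
finger_force: 30.0
```

```bash
python3 - <<'E'
from h import *;from rig import *
s=get_state();show(s);M=Ro.from_quat(s["orientation"]).as_matrix();print("mouth",s["eef_pos"]-.053*M[:,2]+.037*M[:,0]-pan,M[:,0])
s=plan(s,*tcp(pan-.01*u+[0,0,.11],H,-72))
f=grab_frame("scene");t=grab_frame("top")
cv2.imwrite("pics/s6.png",np.hstack([cv2.resize(f["frame"][80:220,180:320],(400,400)),cv2.resize(t["frame"][130:260,370:500],(400,400))])[:,:,::-1])
E
```

```text
12.6 [ 0.611  -0.2749  0.0966] q [ 0.63  0.06 -0.34  2.25  0.86  0.15  0.64] F [ 0.3 -0.6 -1.9] open 0.0599 29.998875092715025
mouth [ 0.01873617 -0.01440932  0.1105741 ] [-0.67172353  0.30201232 -0.67644369]
8 rows of [-0.093, 0.034, -0.152] [-0.038, -0.92, -0.005]
```

View pics/s6.png

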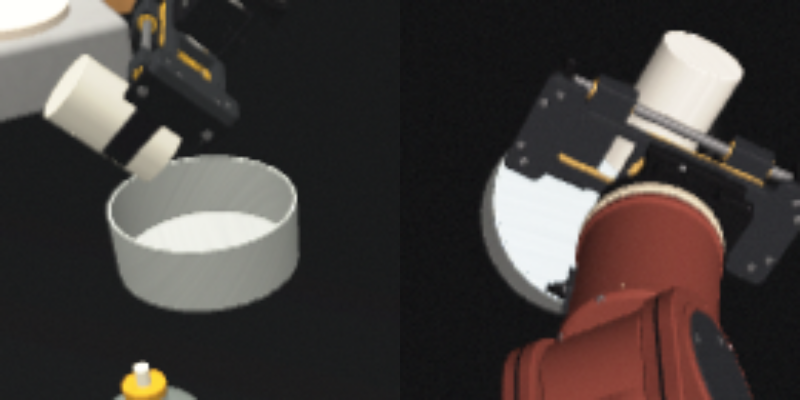

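No stoppers are out yet at 43° dip: the pan interior is empty at crop (200,230). I'll keep tilting.

Emit:
carry_out([
  [-0.09, 0.03, -0.15, 0, -0.9, 0, 0],
  [-0.09, 0.03, -0.15, 0, -0.9, 0, 0],
  [-0.09, 0.03, -0.15, 0, -0.9, 0, 0],
  [-0.09, 0.03, -0.15, 0, -0.9, 0, 0],
])

```text
time_s: 13.1
eef_pos: [0.6074, -0.2869, 0.1032]
orientation: [0.2, 0.894, -0.105, 0.386]
ft_force: [-0.1, -0.4, -1.3]
opening: 0.0599
finger_force: 30.0
```

```bash
cat >> h.py <<'E'
def mouth(s):
    M=Ro.from_quat(s["orientation"]).as_matrix();print("mouth",(s["eef_pos"]-.053*M[:,2]+.037*M[:,0]-pan).round(3),M[:,0].round(2),"dip",np.degrees(np.arcsin(-M[2,0])).round(1),"ydir",M[:,1].round(2))
def cream(f):
    a=f["frame"][125:195,205:300].astype(int);m=(a[...,0]-a[...,2]>35)&(a[...,0]>120);return int(m.sum())
E
python3 - <<'E'
from h import *;from rig import *
s=get_state();show(s);mouth(s)
s=plan(s,*tcp(pan-.01*u+[0,0,.11],H,-72))
print("cream",cream(load("scene")),cream(grab_frame("scene")))
E
```

```text
13.1 [ 0.6074 -0.2869  0.1032] q [ 0.59  0.04 -0.3   2.31  1.72  0.16 -0.23] F [-0.1 -0.4 -1.3] open 0.0599 29.998627603054047
mouth [ 0.015 -0.024  0.112] [-0.62  0.28 -0.73] dip 47.1 ydir [ 0.44  0.9  -0.03]
7 rows of [-0.076, 0.106, -0.158] [-0.111, -0.889, 0.015]
cream 0 249
```

The wrist is flipping through as hoped, and cream pixels have appeared in the pan. I'll continue.

Emit:
carry_out([
  [-0.08, 0.1, -0.16, -0.11, -0.7, 0, 0],
  [-0.08, 0.1, -0.16, -0.11, -0.7, 0, 0],
  [-0.08, 0.1, -0.16, -0.11, -0.7, 0, 0],
  [-0.08, 0.1, -0.16, -0.11, -0.7, 0, 0],
  [-0.08, 0.1, -0.16, -0.11, -0.7, 0, 0],
  [-0.08, 0.1, -0.16, -0.11, -0.7, 0, 0],
  [0, 0, 0, 0, 0, 0, 0],
])

```text
time_s: 13.85
eef_pos: [0.5978, -0.2865, 0.0963]
orientation: [0.189, 0.874, -0.12, 0.432]
ft_force: [0.1, -0.5, -0.5]
opening: 0.0599
finger_force: 30.0
```

```bash
python3 - <<'E'
from h import *;from rig import *
s=get_state();show(s);mouth(s)
s=plan(s,*tcp(pan-.01*u+[0,0,.115],H,-78))
f=grab_frame("scene");t=grab_frame("top");print("cream",cream(f))
cv2.imwrite("pics/s7.png",np.hstack([cv2.resize(f["frame"][80:220,180:320],(400,400)),cv2.resize(t["frame"][130:260,370:500],(400,400))])[:,:,::-1])
E
```

```text
13.85 [ 0.5978 -0.2865  0.0963] q [ 1.13  0.11 -0.85  2.39  2.44  0.33 -0.89] F [ 0.1 -0.5 -0.5] open 0.0599 29.998160675168037
mouth [ 0.005 -0.024  0.098] [-0.56  0.23 -0.8 ] dip 53.1 ydir [ 0.43  0.9  -0.05]
7 rows of [-0.206, 0.124, -0.162] [-0.108, -0.886, 0.055]
cream 240
```

View pics/s7.png

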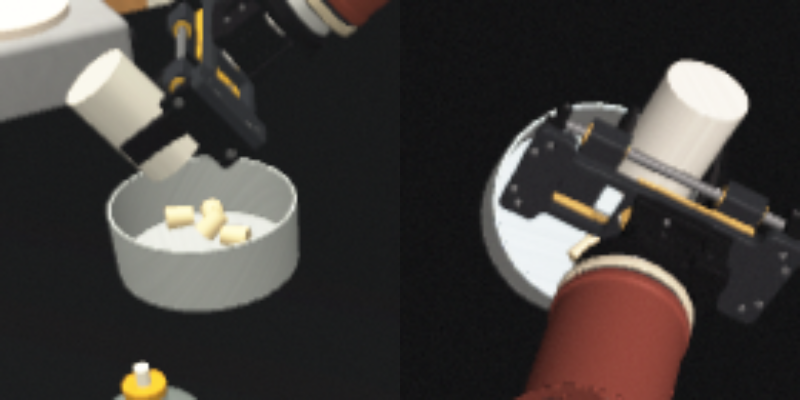

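At least four stoppers are in the pan (crop (180,215), (212,212), (215,228), (236,234)). Joint 4 is near its limit, so I'll raise the cup and move it outwards while tilting more.

```bash
python3 - <<'E'
from h import *;from rig import *
s=get_state();M=Ro.from_quat(s["orientation"])
a=plan(s,s["eef_pos"]+[.03,-.0,.05],M,.5)
a=plan(a,*tcp(pan-.02*u+[0,0,.15],H,-70))
E
```

```text
5 rows of [-0.453, 0.085, -0.068] [0.0, 0.0, 0.0]
5 rows of [-0.041, 0.073, -0.25] [-0.151, -0.839, 0.067]
```

Emit:
carry_out([
  [-0.45, 0.08, -0.07, 0, 0, 0, 0],
  [-0.45, 0.08, -0.07, 0, 0, 0, 0],
  [-0.45, 0.08, -0.07, 0, 0, 0, 0],
  [-0.45, 0.08, -0.07, 0, 0, 0, 0],
  [-0.45, 0.08, -0.07, 0, 0, 0, 0],
  [-0.04, 0.07, -0.25, -0.15, -0.84, 0.07, 0],
  [-0.04, 0.07, -0.25, -0.15, -0.84, 0.07, 0],
  [-0.04, 0.07, -0.25, -0.15, -0.84, 0.07, 0],
  [-0.04, 0.07, -0.25, -0.15, -0.84, 0.07, 0],
  [-0.04, 0.07, -0.25, -0.15, -0.84, 0.07, 0],
  [0, 0, 0, 0, 0, 0, 0],
])

```text
time_s: 15.05
eef_pos: [0.6247, -0.2912, 0.152]
orientation: [0.181, 0.835, -0.126, 0.504]
ft_force: [0.2, 0.2, -1.6]
opening: 0.0601
finger_force: 30.0
```

```bash
python3 - <<'E'
from h import *;from rig import *
s=get_state();show(s);mouth(s)
f=grab_frame("scene");t=grab_frame("top");print("cream",cream(f))
cv2.imwrite("pics/s8.png",cv2.resize(f["frame"][60:195,200:320],(720,600),interpolation=cv2.INTER_CUBIC)[:,:,::-1])
for _ in range(5):s=get_state()
g=grab_frame("top");s2=get_state();print(s2["ft_force"])
E
```

```text
15.05 [ 0.6247 -0.2912  0.152 ] q [ 1.56  0.2  -1.29  2.4   2.59  0.49 -0.96] F [ 0.2  0.2 -1.6] open 0.0601 29.997842833399773
mouth [ 0.032 -0.03   0.144] [-0.43  0.18 -0.89] dip 62.5 ydir [ 0.43  0.9  -0.03]
cream 239
[-0.41810269 -0.04018068 -1.05504014]
```

I've used up my picture views, so from here I'll measure with masks only. I'm backing off upwards while untilting, then I'll count the stoppers in the pan from the top camera.

```bash
python3 - <<'E'
from h import *;from rig import *
s=get_state()
a=plan(s,*tcp(pan-.04*u+[0,0,.19],H,-45),.5)
a=plan(a,*tcp(pan-.04*u+[0,0,.22],H,-10))
E
```

```text
9 rows of [-0.087, 0.026, -0.071] [-0.048, 0.487, 0.022]
9 rows of [0.081, 0.0, -0.022] [0.0, 0.972, 0.0]
```

Emit:
carry_out([
  [-0.09, 0.03, -0.07, -0.05, 0.49, 0.02, 0],
  [-0.09, 0.03, -0.07, -0.05, 0.49, 0.02, 0],
  [-0.09, 0.03, -0.07, -0.05, 0.49, 0.02, 0],
  [-0.09, 0.03, -0.07, -0.05, 0.49, 0.02, 0],
  [-0.09, 0.03, -0.07, -0.05, 0.49, 0.02, 0],
  [-0.09, 0.03, -0.07, -0.05, 0.49, 0.02, 0],
  [-0.09, 0.03, -0.07, -0.05, 0.49, 0.02, 0],
  [-0.09, 0.03, -0.07, -0.05, 0.49, 0.02, 0],
  [-0.09, 0.03, -0.07, -0.05, 0.49, 0.02, 0],
  [0, 0, 0, 0, 0, 0, 0],
])

```text
time_s: 16.2
eef_pos: [0.6281, -0.2844, 0.1679]
orientation: [0.188, 0.882, -0.106, 0.418]
ft_force: [0.2, -0.1, -1.3]
opening: 0.0596
finger_force: 30.0
```

```bash
python3 - <<'E'
from h import *;from rig import *
s=get_state();show(s);mouth(s)
a=plan(s,*tcp(pan-.04*u+[0,0,.22],H,0))
for n in("scene","top"):
    f=grab_frame(n);a=f["frame"].astype(int);m=((a[...,0]-a[...,2]>30)&(a[...,0]>120)).astype(np.uint8)
    x,y,w,h=(205,125,95,70) if n=="scene" else (390,155,85,85)
    k,_,st,c=cv2.connectedComponentsWithStats(m[y:y+h,x:x+w]);print(n,[(st[i,4].item(),(c[i]+[x,y]).round().tolist()) for i in range(1,k) if st[i,4]>8])
E
```

```text
16.2 [ 0.6281 -0.2844  0.1679] q [ 1.6  -0.01 -1.27  2.24  1.38  0.09  0.14] F [ 0.2 -0.1 -1.3] open 0.0596 29.99831110239029
mouth [ 0.035 -0.023  0.172] [-0.58  0.24 -0.78] dip 51.0 ydir [ 0.42  0.91 -0.03]
13 rows of [0.082, 0.027, -0.04] [-0.041, 0.981, -0.009]
scene [(249, [252.0, 157.0])]
top [(35, [467.0, 167.0]), (61, [438.0, 175.0]), (20, [455.0, 177.0]), (71, [419.0, 190.0]), (1535, [458.0, 215.0]), (31, [428.0, 211.0])]
```

Emit:
carry_out([
  [0.08, 0, -0.1, 0, 0.7, 0, 0],
  [0.08, 0, -0.1, 0, 0.7, 0, 0],
  [0.08, 0, -0.1, 0, 0.7, 0, 0],
  [0.08, 0, -0.1, 0, 0.7, 0, 0],
  [0.08, 0, -0.1, 0, 0.9, 0, 0],
  [0.08, 0, -0.1, 0, 0.9, 0, 0],
  [0.08, 0, -0.04, 0, 0.98, 0, 0],
  [0.08, 0, -0.04, 0, 0.98, 0, 0],
  [0.08, 0, -0.04, 0, 0.98, 0, 0],
  [0.08, 0, -0.04, 0, 0.98, 0, 0],
  [0.08, 0, -0.04, 0, 0.98, 0, 0],
  [0, 0, 0, 0, 0, 0, 0],
])

```text
time_s: 17.5
eef_pos: [0.6041, -0.2878, 0.1695]
orientation: [0.221, 0.961, -0.058, 0.153]
ft_force: [-0.3, 0.7, -1.0]
opening: 0.0598
finger_force: 30.0
```

```bash
python3 - <<'E'
from h import *;from rig import *
s=get_state();show(s);mouth(s)
a=plan(s,*tcp(pan-.04*u+[0,0,.26],H,10))
for n in("scene","top"):
    f=grab_frame(n);a=f["frame"].astype(int);m=((a[...,0]-a[...,2]>30)&(a[...,0]>120)).astype(np.uint8)
    x,y,w,h=(205,125,95,70) if n=="scene" else (390,155,85,85)
    k,_,st,c=cv2.connectedComponentsWithStats(m[y:y+h,x:x+w]);print(n,[(st[i,4].item(),st[i,:4].tolist(),(c[i]+[x,y]).round().tolist()) for i in range(1,k) if st[i,4]>8])
E
```

```text
17.5 [ 0.6041 -0.2878  0.1695] q [ 1.28  0.31 -1.11  1.75  0.48  0.98  1.13] F [-0.3  0.7 -1. ] open 0.0598 29.998485781252384
mouth [ 0.023 -0.029  0.208] [-0.86  0.41 -0.32] dip 18.7 ydir [ 0.44  0.9  -0.04]
8 rows of [0.073, 0.101, -0.173] [-0.087, 0.895, -0.08]
scene [(249, [33, 24, 30, 17], [252.0, 157.0])]
top [(69, [20, 29, 18, 14], [418.0, 190.0]), (43, [59, 40, 10, 11], [453.0, 200.0]), (103, [46, 46, 17, 16], [442.0, 208.0]), (40, [35, 51, 11, 11], [429.0, 212.0])]
```

```bash
python3 - <<'E'
from h import *;from rig import *
import json
s=get_state();g=json.load(open("grasp.json"))
a=plan(s,*tcp(pan+[0,0.02,.25],140,15))
plan(a,np.array(g[0])+[0,0,.13],Ro.from_quat(g[1]))
E
```

```text
10 rows of [0.296, 0.087, -0.104] [-0.052, 0.847, 0.352]
18 rows of [0.848, 0.288, 0.441] [-0.313, 0.328, 0.599]
```

Emit:
carry_out([
  [0.3, 0.09, -0.1, -0.05, 0.85, 0.35, 0],
  [0.3, 0.09, -0.1, -0.05, 0.85, 0.35, 0],
  [0.3, 0.09, -0.1, -0.05, 0.85, 0.35, 0],
  [0.3, 0.09, -0.1, -0.05, 0.85, 0.35, 0],
  [0.3, 0.09, -0.1, -0.05, 0.85, 0.35, 0],
  [0.3, 0.09, -0.1, -0.05, 0.85, 0.35, 0],
  [0.3, 0.09, -0.1, -0.05, 0.85, 0.35, 0],
  [0.3, 0.09, -0.1, -0.05, 0.85, 0.35, 0],
  [0.3, 0.09, -0.1, -0.05, 0.85, 0.35, 0],
  [0.3, 0.09, -0.1, -0.05, 0.85, 0.35, 0],
])

```text
time_s: 18.6
eef_pos: [0.5506, -0.2276, 0.1888]
orientation: [0.34, 0.931, 0.043, -0.125]
ft_force: [0.2, 1.0, -0.8]
opening: 0.0601
finger_force: 30.0
```

Emit:
carry_out([
  [0.85, 0.29, 0.44, -0.31, 0.33, 0.6, 0],
  [0.85, 0.29, 0.44, -0.31, 0.33, 0.6, 0],
  [0.85, 0.29, 0.44, -0.31, 0.33, 0.6, 0],
  [0.85, 0.29, 0.44, -0.31, 0.33, 0.6, 0],
  [0.85, 0.29, 0.44, -0.31, 0.33, 0.6, 0],
  [0.85, 0.29, 0.44, -0.31, 0.33, 0.6, 0],
  [0.85, 0.29, 0.44, -0.31, 0.33, 0.6, 0],
])

```text
time_s: 19.3
eef_pos: [0.4772, -0.0706, 0.1655]
orientation: [0.477, 0.852, 0.121, -0.177]
ft_force: [0.6, -1.5, -0.8]
opening: 0.0601
finger_force: 30.0
```

```bash
python3 - <<'E'
from h import *;from rig import *
import json
s=get_state();show(s);mouth(s);g=json.load(open("grasp.json"))
plan(s,np.array(g[0])+[0,0,.12],Ro.from_quat(g[1]))
for n in("scene","top"):
    f=grab_frame(n);pickle.dump(f,open(n+"2.pkl","wb"));a=f["frame"].astype(int);m=((a[...,0]-a[...,2]>22)&(a[...,0]>110)).astype(np.uint8)
    x,y,w,h=(205,125,95,70) if n=="scene" else (390,155,85,85)
    k,_,st,c=cv2.connectedComponentsWithStats(m[y:y+h,x:x+w]);print(n,[(st[i,4].item(),st[i,:4].tolist(),(c[i]+[x,y]).round().tolist()) for i in range(1,k) if st[i,4]>8])
    if n=="top":
        for r in m[y+20:y+70,x+10:x+75]:print("".join(".#"[v] for v in r))
E
```

```text
19.3 [ 0.4772 -0.0706  0.1655] q [ 1.13  0.46 -1.05  1.64  0.03  1.5   0.62] F [ 0.6 -1.5 -0.8] open 0.0601 29.997731242328882
mouth [-0.066  0.172  0.229] [-0.48  0.77  0.42] dip -24.7 ydir [0.86 0.52 0.04]
11 rows of [0.825, 0.292, 0.465] [-0.318, 0.33, 0.592]
scene [(262, [32, 24, 31, 17], [252.0, 157.0])]
top [(212, [27, 0, 36, 37], [428.0, 177.0]), (115, [34, 0, 36, 34], [435.0, 175.0]), (44, [0, 29, 13, 21], [396.0, 195.0]), (60, [59, 39, 10, 12], [453.0, 200.0]), (123, [46, 46, 18, 16], [443.0, 209.0]), (12, [15, 71, 7, 5], [408.0, 228.0])]
....................#####.....###................................
.....................#####.....###...............................
.....................######....####..............................
......................#####.....####.............................
.......................#####.....####............................
.......................######.....####...........................
........................######.....####..........................
.........................######.....####.........................
..................
[... 2053 characters left out ...]
....................########............
................................................#####............
...................................................##............
.................................................................
.................................................................
.................................................................
.................................................................
.................................................................
.................................................................
.................................................................
.................................................................
```

Emit:
carry_out([
  [0.83, 0.29, 0.47, -0.32, 0.33, 0.59, 0],
  [0.83, 0.29, 0.47, -0.32, 0.33, 0.59, 0],
  [0.83, 0.29, 0.47, -0.32, 0.33, 0.59, 0],
  [0.83, 0.29, 0.47, -0.32, 0.33, 0.59, 0],
  [0.83, 0.29, 0.47, -0.32, 0.33, 0.59, 0],
  [0.83, 0.29, 0.47, -0.32, 0.33, 0.59, 0],
  [0.83, 0.29, 0.47, -0.32, 0.33, 0.59, 0],
  [0.83, 0.29, 0.47, -0.32, 0.33, 0.59, 0],
  [0.83, 0.29, 0.47, -0.32, 0.33, 0.59, 0],
  [0.83, 0.29, 0.47, -0.32, 0.33, 0.59, 0],
  [0.83, 0.29, 0.47, -0.32, 0.33, 0.59, 0],
  [0, 0, 0, 0, 0, 0, 0],
])

```text
time_s: 20.6
eef_pos: [0.4721, 0.201, 0.1801]
orientation: [0.652, 0.676, 0.24, -0.247]
ft_force: [-0.7, -0.1, -1.2]
opening: 0.0602
finger_force: 30.0
```

```bash
python3 - <<'E'
from h import *;from rig import *
import json
s=get_state();show(s);g=json.load(open("grasp.json"))
plan(s,np.array(g[0])+[0,0,.05],Ro.from_quat(g[1]))
M=Ro.from_quat(s["orientation"]).as_matrix();mo=s["eef_pos"]-.053*M[:,2]+.037*M[:,0];sc=load("scene")
def sat(a): a=a.astype(int);return a[...,0]-a[...,2]
f=grab_frame("scene");pickle.dump(f,open("scene3.pkl","wb"))
q=proj(f,mo).round().astype(int);print("mouth px",q)
q0=proj(f,seat+.095*M[:,0]).round().astype(int)
for im,c in((sc["frame"],q0),(f["frame"],q)):
    print((sat(im[c[1]-14:c[1]+14,c[0]-20:c[0]+18])>45).sum(),np.percentile(sat(im[c[1]-10:c[1]+10,c[0]-10:c[0]+10]),[5,50,95]))
t=grab_frame("top");pickle.dump(t,open("top3.pkl","wb"))
for r in sat(t["frame"])[165:235,398:470]:print("".join(".#"[int(v>22)] for v in r))
E
```

```text
20.6 [0.4721 0.201  0.1801] q [ 1.12  0.27 -1.2   1.94 -0.51  1.13  0.2 ] F [-0.7 -0.1 -1.2] open 0.0602 29.99934548512101
3 rows of [-0.642, 0.029, 0.697] [-0.009, -0.006, 0.028]
mouth px [388 155]
111 [18. 23. 63.]
0 [18. 21. 27.]
#############################################...........................
##############################################..........................
##############################################..........................
##############################################..........................
###############################################.........................
###############################################.........................
###############################################.........................
################################################........................
################################################........................
################################################........................
#################################################.......................
#################################################...............
[... 3542 characters left out ...]
##########################.................
#######################################################.................
########################################################................
########################################################................
#########################################################...............
#########################################################...............
#########################################################...............
##########################################################..............
##########################################################..............
##########################################################..............
```

```bash
python3 - <<'E'
from h import *;from rig import *
s=get_state();f=load("scene3");C=-f["R"].T@f["t"];print(C)
M=Ro.from_quat(s["orientation"]).as_matrix();mo=s["eef_pos"]-.053*M[:,2]+.037*M[:,0]
d=C-mo;d/=np.linalg.norm(d);print("dir",d,np.degrees(np.arctan2(d[1],d[0])),np.degrees(np.arcsin(d[2])),"angle",np.degrees(np.arccos(d@M[:,0])))
a=f["frame"].astype(int);k=a[...,0]-a[...,2]
for r in k[135:178,362:412]:print("".join(".-+#"[int((v>24))+int(v>34)+int(v>45)] for v in r))
print()
for r in k[125:190,213:292]:print("".join(".-+#"[int((v>24))+int(v>34)+int(v>50)] for v in r))
E
```

```text
[0.88791216 0.6654225  0.61896923]
dir [0.56685125 0.64571864 0.5115927 ] 48.72136293777704 30.769976847607893 angle 36.200199590731664
..................................................
..................................................
..................................................
..................................................
.....................-...-........................
..................-....-------....................
................-...-.......--.-..................
..............-...-............-.-................
............--..-...............---...............
..........--......................--..............
........--.....-...................--.............
......--......-.....................--............
....--...............................-............
.--..........-.......................--...........
..................................................
......................................-...........
............-.....................................
............-..........................-..........
......-----.-..........................-......
[... 5729 characters left out ...]
............................................................
...............................................................................
...............................................................................
...............................................................................
...............................................................................
...............................................................................
...............................................................................
...............................................................................
...............................................................................
```

Four stoppers are clearly visible in the pan. To be sure about the other two, I'll turn the mouth towards the scene camera and look inside.

```bash
python3 - <<'E'
from h import *;from rig import *
s=get_state();M=Ro.from_quat(s["orientation"]).as_matrix();mo=s["eef_pos"]-.053*M[:,2]+.037*M[:,0]
plan(s,*tcp(mo+[0,-.02,.03],56,31))
E
```

```text
10 rows of [-0.026, 0.018, -0.167] [-0.522, -0.224, 0.735]
```

Emit:
carry_out([
  [-0.03, 0.02, -0.17, -0.52, -0.22, 0.73, 0],
  [-0.03, 0.02, -0.17, -0.52, -0.22, 0.73, 0],
  [-0.03, 0.02, -0.17, -0.52, -0.22, 0.73, 0],
  [-0.03, 0.02, -0.17, -0.52, -0.22, 0.73, 0],
  [-0.03, 0.02, -0.17, -0.52, -0.22, 0.73, 0],
  [-0.03, 0.02, -0.17, -0.52, -0.22, 0.73, 0],
  [-0.03, 0.02, -0.17, -0.52, -0.22, 0.73, 0],
  [-0.03, 0.02, -0.17, -0.52, -0.22, 0.73, 0],
  [-0.03, 0.02, -0.17, -0.52, -0.22, 0.73, 0],
  [0, 0, 0, 0, 0, 0, 0],
])

```text
time_s: 21.7
eef_pos: [0.4716, 0.1703, 0.2075]
orientation: [0.834, 0.478, 0.238, -0.139]
ft_force: [-0.3, 0.2, -2.1]
opening: 0.0599
finger_force: 30.0
```

```bash
python3 - <<'E'
from h import *;from rig import *
s=get_state();show(s);f=grab_frame("scene");C=-f["R"].T@f["t"]
M=Ro.from_quat(s["orientation"]).as_matrix();mo=s["eef_pos"]-.053*M[:,2]+.037*M[:,0]
d=C-mo;d/=np.linalg.norm(d);print("angle",np.degrees(np.arccos(d@M[:,0])));q=proj(f,mo).astype(int);print(q)
a=f["frame"].astype(int);k=a[...,0]-a[...,2]
for r in k[q[1]-22:q[1]+22,q[0]-25:q[0]+25]:print("".join(".-+#"[int((v>24))+int(v>34)+int(v>45)] for v in r))
t=grab_frame("top");k=t["frame"].astype(int);k=k[...,0]-k[...,2];print((k[165:235,398:470]>30).sum())
E
```

```text
21.7 [0.4716 0.1703 0.2075] q [ 1.19 -0.37 -1.    2.11 -0.92  1.2  -0.01] F [-0.3  0.2 -2.1] open 0.0599 29.99939488247037
angle 9.120397593322863
[379 134]
..................................................
..................................................
..................................................
..................................................
..................................................
..................................................
..................................................
.......................--.-.......................
...................--..........-..-...............
.................--..............-................
................-..................-..............
............-.......................-.............
...........-.....-.-...................-..........
..........-............-..............-...........
........--........................................
.......--................................-........
.......--...............................-.........
......---....................-............-.......
.....-.-.................
[... 604 characters left out ...]
.................................
........-..........................-.-..-.-.......
................................--.---.-..........
.........-......................--------.-........
................................-------...........
..........-....................-------............
...............................------.............
..............................-..-....-...........
.............-....................................
..............-...................................
...............-..................-...............
.................-................................
....................-........-....................
..................................................
290
```

I'm looking to within 9° of the cup's axis and see no cream inside, so the cup is empty. Reversing to above the cradle.

```bash
python3 - <<'E'
from h import *;from rig import *
import json
s=get_state();g=json.load(open("grasp.json"))
plan(s,np.array(g[0])+[0,0,.09],Ro.from_quat(g[1]))
E
```

```text
9 rows of [-0.053, -0.017, 0.281] [0.515, 0.213, -0.719]
```

Emit:
carry_out([
  [-0.05, -0.02, 0.28, 0.51, 0.21, -0.72, 0],
  [-0.05, -0.02, 0.28, 0.51, 0.21, -0.72, 0],
  [-0.05, -0.02, 0.28, 0.51, 0.21, -0.72, 0],
  [-0.05, -0.02, 0.28, 0.51, 0.21, -0.72, 0],
  [-0.05, -0.02, 0.28, 0.51, 0.21, -0.72, 0],
  [-0.05, -0.02, 0.28, 0.51, 0.21, -0.72, 0],
  [-0.05, -0.02, 0.28, 0.51, 0.21, -0.72, 0],
  [-0.05, -0.02, 0.28, 0.51, 0.21, -0.72, 0],
  [-0.05, -0.02, 0.28, 0.51, 0.21, -0.72, 0],
  [0, 0, 0, 0, 0, 0, 0],
])

```text
time_s: 22.8
eef_pos: [0.4747, 0.1986, 0.1496]
orientation: [0.655, 0.673, 0.241, -0.247]
ft_force: [-0.2, -0.2, -2.2]
opening: 0.0601
finger_force: 30.0
```

```bash
python3 - <<'E'
from h import *;from rig import *
import json
s=get_state();show(s);g=json.load(open("grasp.json"))
# check mouth ellipse centre by brightness in scene vs prediction of the held cup
plan(s,np.array(g[0])+[0,0,.04],Ro.from_quat(g[1]),.7)
E
```

```text
22.8 [0.4747 0.1986 0.1496] q [ 1.07  0.31 -1.15  1.97 -0.48  1.07  0.21] F [-0.2 -0.2 -2.2] open 0.0601 29.99791396781802
3 rows of [-0.441, -0.004, 0.509] [0.012, -0.018, -0.006]
```

Emit:
carry_out([
  [-0.44, 0, 0.51, 0, 0, 0, 0],
  [-0.44, 0, 0.51, 0, 0, 0, 0],
  [-0.44, 0, 0.51, 0, 0, 0, 0],
  [0, 0, 0, 0, 0, 0, 0],
])

```text
time_s: 23.2
eef_pos: [0.4734, 0.1979, 0.0985]
orientation: [0.656, 0.672, 0.239, -0.246]
ft_force: [0.4, -0.3, -0.7]
opening: 0.0599
finger_force: 30.0
```

```bash
python3 - <<'E'
from h import *;from rig import *
import json
s=get_state();show(s);g=json.load(open("grasp.json"))
plan(s,np.array(g[0])+[0,0,.003],Ro.from_quat(g[1]),.25)
E
```

```text
23.2 [0.4734 0.1979 0.0985] q [ 1.01  0.39 -1.1   2.02 -0.43  0.96  0.22] F [ 0.4 -0.3 -0.7] open 0.0599 29.99843493103981
6 rows of [-0.156, 0.007, 0.186] [0.007, -0.0, -0.009]
```

Emit:
carry_out([
  [-0.16, 0.01, 0.19, 0, 0, 0, 0],
  [-0.16, 0.01, 0.19, 0, 0, 0, 0],
  [-0.16, 0.01, 0.19, 0, 0, 0, 0],
  [-0.16, 0.01, 0.19, 0, 0, 0, 0],
  [-0.16, 0.01, 0.19, 0, 0, 0, 0],
  [-0.16, 0.01, 0.19, 0, 0, 0, 0],
  [0, 0, 0, 0, 0, 0, 0],
])

```text
time_s: 23.9
eef_pos: [0.4755, 0.1985, 0.0615]
orientation: [0.655, 0.673, 0.239, -0.246]
ft_force: [0.1, 0.2, -1.7]
opening: 0.0602
finger_force: 30.0
```

```bash
python3 - <<'E'
from h import *;from rig import *
import json
s=get_state();show(s);g=json.load(open("grasp.json"))
plan(s,np.array(g[0]),Ro.from_quat(g[1]),.25)
E
```

```text
23.9 [0.4755 0.1985 0.0615] q [ 0.96  0.46 -1.06  2.04 -0.39  0.88  0.23] F [ 0.1  0.2 -1.7] open 0.0602 29.998466167598963
1 rows of [-0.077, -0.042, 0.061] [0.041, 0.008, -0.032]
```

Emit:
carry_out([
  [-0.04, -0.04, 0.03, 0, 0, 0, 0],
  [-0.04, 0, 0.03, 0, 0, 0, 0],
  [0, 0, 0, 0, 0, 0, 0],
])

```text
time_s: 24.2
eef_pos: [0.475, 0.1977, 0.0598]
orientation: [0.655, 0.673, 0.24, -0.245]
ft_force: [-0.6, 0.1, -1.9]
opening: 0.0603
finger_force: 30.0
```

Emit:
carry_out([
  [-0.02, 0, 0.04, 0, 0, 0, 0],
  [-0.02, 0, 0.04, 0, 0, 0, 0],
  [0, 0, 0, 0, 0, 0, 0],
])

```text
time_s: 24.5
eef_pos: [0.4753, 0.1981, 0.0589]
orientation: [0.655, 0.673, 0.24, -0.246]
ft_force: [-8.1, -11.5, 21.0]
opening: 0.06
finger_force: 30.0
```

Contact, so the cup is seated. I'll relax a touch and release.

Emit:
carry_out([
  [0.02, 0, -0.03, 0, 0, 0, 0],
  [0, 0, 0, 0, 0, 0, 0.75],
  [0, 0, 0, 0, 0, 0, 0.85],
  [0, 0, 0, 0, 0, 0, 1],
  [0, 0, 0, 0, 0, 0, 1],
  [0, 0, 0, 0, 0, 0, 1],
  [0, 0, 0, 0, 0, 0, 1],
])

```text
time_s: 25.2
eef_pos: [0.4749, 0.1983, 0.0585]
orientation: [0.655, 0.673, 0.24, -0.245]
ft_force: [0.1, -0.2, -1.2]
opening: 0.0865
finger_force: 0.0
```

Emit:
carry_out([
  [0, 0, -0.3, 0, 0, 0, 1],
  [0, 0, -0.6, 0, 0, 0, 1],
  [0, 0, -0.9, 0, 0, 0, 1],
  [0, 0, -0.9, 0, 0, 0, 1],
  [0, 0, -0.9, 0, 0, 0, 1],
  [0, 0, -0.9, 0, 0, 0, 1],
  [0, 0, -0.9, 0, 0, 0, 1],
  [0, 0, -0.9, 0, 0, 0, 1],
])

```text
time_s: 26.0
eef_pos: [0.4773, 0.096, 0.18]
orientation: [0.655, 0.673, 0.24, -0.245]
ft_force: [0.1, -0.0, -0.2]
opening: 0.0872
finger_force: 0.0
```

```bash
python3 - <<'E'
from h import *;from rig import *
s=get_state();show(s)
for n in("scene","top"):
    f=grab_frame(n);o=load(n)
    d=np.abs(f["frame"].astype(int)-o["frame"]).max(2)
    b=(slice(185,265),slice(320,420)) if n=="scene" else (slice(185,250),slice(228,305))
    print(n,"cradle diff px",(d[b]>40).sum());
    for r in d[b][::2,::2]:print("".join(".#"[int(v>40)] for v in r))
t=f["frame"].astype(int);k=t[...,0]-t[...,2]
for r in k[165:235,398:470]:print("".join(".-+#"[int(v>12)+int(v>22)+int(v>40)] for v in r))
E
```

```text
26.0 [0.4773 0.096  0.18  ] q [ 1.21  0.31 -1.1   1.88 -0.44  1.25  0.31] F [ 0.1 -0.  -0.2] open 0.0872 0.0
scene cradle diff px 131
..................................................
..................................................
..................................................
..................................................
..................................................
..................................................
..................................................
...........................##..##.................
..................................#...............
..................................##..............
....................................#.............
....................................#.............
....................................##............
........................##...........#............
........................##........................
........................###.......................
........................###.......................
..................................................
........................#............#..........
[... 6825 characters left out ...]
.................-+++++####################
...............................................+++++####################
..............................................-++++#####################
...............................................+++++####################
...............................................+++++####################
...............................................+++++####################
...............................................-+++++###################
...............................................-+++++###################
................................................+++++###################
................................................+++++###################
```

```bash
python3 - <<'E'
from h import *;from rig import *
f=grab_frame("scene");o=load("scene")
g=lambda F:cv2.cvtColor(F["frame"],cv2.COLOR_RGB2GRAY).astype(np.float32)
A,B=g(o),g(f)
for n,(x,y,w,h) in dict(cup=(342,195,60,45),mouth=(368,195,32,42),base=(322,240,90,40)).items():
    T=B[y:y+h,x:x+w];r=cv2.matchTemplate(cv2.resize(A[y-6:y+h+6,x-6:x+w+6],None,fx=8,fy=8,interpolation=2),cv2.resize(T,None,fx=8,fy=8,interpolation=2),cv2.TM_CCOEFF_NORMED)
    _,v,_,l=cv2.minMaxLoc(r);print(n,"moved px",6-l[0]/8,6-l[1]/8,v)
R=ori(92.1,40).as_matrix();m=seat+.095*R[:,0]
for n,d in(("axis",R[:,0]),("toolz",R[:,2]),("tooly",R[:,1])):print(n,"px/mm",(proj(f,m+.001*d)-proj(f,m)).round(2))
s=get_state()
dn=lambda a:Ro.from_matrix(np.array([[np.cos(a),np.sin(a),0],[np.sin(a),-np.cos(a),0],[0,0,-1]]))
a=plan(s,[.50,-.05,.36],dn(np.radians(75)))
a=plan(a,[.42,-.42,.36],dn(np.radians(40)))
a=plan(a,[.18,-.63,.3],dn(np.radians(14)))
E
```

```text
cup moved px -0.625 0.25 0.9845718741416931
mouth moved px -0.75 0.375 0.9851059913635254
base moved px 0.0 0.0 0.9999454021453857
axis px/mm [ 0.31 -0.06]
toolz px/mm [0.21 0.52]
tooly px/mm [-0.43  0.2 ]
11 rows of [-0.243, 0.113, -0.82] [-0.126, -0.904, 0.358]
16 rows of [-0.908, 0.316, 0.0] [0.0, 0.0, 0.547]
13 rows of [-0.964, 0.226, 0.185] [0.0, 0.0, 0.5]
```

The cup is seated. It has moved about 1.7 mm sideways, within the cheeks' play, and not at all along its axis. I'll withdraw the arm to the start side so the pan can be seen.

Emit:
carry_out([
  [-0.24, 0.11, -0.82, -0.13, -0.9, 0.36, 1],
  [-0.24, 0.11, -0.82, -0.13, -0.9, 0.36, 1],
  [-0.24, 0.11, -0.82, -0.13, -0.9, 0.36, 1],
  [-0.24, 0.11, -0.82, -0.13, -0.9, 0.36, 1],
  [-0.24, 0.11, -0.82, -0.13, -0.9, 0.36, 1],
  [-0.24, 0.11, -0.82, -0.13, -0.9, 0.36, 1],
  [-0.24, 0.11, -0.82, -0.13, -0.9, 0.36, 1],
  [-0.24, 0.11, -0.82, -0.13, -0.9, 0.36, 1],
  [-0.24, 0.11, -0.82, -0.13, -0.9, 0.36, 1],
  [-0.24, 0.11, -0.82, -0.13, -0.9, 0.36, 1],
  [-0.24, 0.11, -0.82, -0.13, -0.9, 0.36, 1],
])

```text
time_s: 27.25
eef_pos: [0.4983, -0.0482, 0.3594]
orientation: [0.794, 0.608, 0.0, -0.0]
ft_force: [-0.6, -0.0, -0.4]
opening: 0.0869
finger_force: 0.0
```

Emit:
carry_out([
  [-0.91, 0.32, 0, 0, 0, 0.55, 1],
  [-0.91, 0.32, 0, 0, 0, 0.55, 1],
  [-0.91, 0.32, 0, 0, 0, 0.55, 1],
  [-0.91, 0.32, 0, 0, 0, 0.55, 1],
  [-0.91, 0.32, 0, 0, 0, 0.55, 1],
  [-0.91, 0.32, 0, 0, 0, 0.55, 1],
  [-0.91, 0.32, 0, 0, 0, 0.55, 1],
  [-0.91, 0.32, 0, 0, 0, 0.55, 1],
])

```text
time_s: 28.05
eef_pos: [0.4868, -0.2423, 0.3584]
orientation: [0.878, 0.479, 0.001, -0.002]
ft_force: [1.0, 0.4, 0.2]
opening: 0.087
finger_force: 0.0
```

Emit:
carry_out([
  [-0.91, 0.32, 0, 0, 0, 0.55, 1],
  [-0.91, 0.32, 0, 0, 0, 0.55, 1],
  [-0.91, 0.32, 0, 0, 0, 0.55, 1],
  [-0.91, 0.32, 0, 0, 0, 0.55, 1],
  [-0.91, 0.32, 0, 0, 0, 0.55, 1],
  [-0.91, 0.32, 0, 0, 0, 0.55, 1],
  [-0.91, 0.32, 0, 0, 0, 0.55, 1],
  [-0.91, 0.32, 0, 0, 0, 0.55, 1],
])

```text
time_s: 28.85
eef_pos: [0.4176, -0.4215, 0.3577]
orientation: [0.941, 0.339, 0.001, -0.002]
ft_force: [1.1, -0.2, -0.3]
opening: 0.0867
finger_force: 0.0
```

Emit:
carry_out([
  [-0.96, 0.23, 0.18, 0, 0, 0.5, 1],
  [-0.96, 0.23, 0.18, 0, 0, 0.5, 1],
  [-0.96, 0.23, 0.18, 0, 0, 0.5, 1],
  [-0.96, 0.23, 0.18, 0, 0, 0.5, 1],
  [-0.96, 0.23, 0.18, 0, 0, 0.5, 1],
  [-0.96, 0.23, 0.18, 0, 0, 0.5, 1],
  [-0.96, 0.23, 0.18, 0, 0, 0.5, 1],
  [-0.96, 0.23, 0.18, 0, 0, 0.5, 1],
  [-0.96, 0.23, 0.18, 0, 0, 0.5, 1],
  [-0.96, 0.23, 0.18, 0, 0, 0.5, 1],
  [-0.96, 0.23, 0.18, 0, 0, 0.5, 1],
])

```text
time_s: 29.95
eef_pos: [0.2204, -0.6055, 0.307]
orientation: [0.988, 0.153, 0.001, -0.002]
ft_force: [0.8, -0.6, 0.1]
opening: 0.0869
finger_force: 0.0
```

```bash
python3 - <<'E'
from h import *;from rig import *
show(get_state())
f=grab_frame("top");o=load("top");t=f["frame"].astype(int);k=t[...,0]-t[...,2]
for r in k[165:235,396:470]:print("".join(".-+#"[int(v>12)+int(v>22)+int(v>40)] for v in r))
for n in("top","scene"):
    f=grab_frame(n);o=load(n);d=(np.abs(f["frame"].astype(int)-o["frame"]).max(2)>50).astype(np.uint8)
    K,_,st,c=cv2.connectedComponentsWithStats(cv2.dilate(d,np.ones((3,3))));print(n,[st[i].tolist() for i in range(1,K) if st[i,4]>25])
E
```

```text
29.95 [ 0.2204 -0.6055  0.307 ] q [ 1.6   0.36 -0.62  1.25  0.2   1.6  -0.25] F [ 0.8 -0.6  0.1] open 0.0869 0.0
..........................................................................
..........................................................................
..........................................................................
..........................................................................
..........................................................................
..........................................................................
..........................................................................
..........................................................................
..........................................................................
..........................................................................
..........................................................................
..........................................................................
..........................................................................
............
[... 3952 characters left out ...]
..........
..........................................................................
..........................................................................
..........................................................................
..........................................................................
top [[409, 183, 15, 16, 116], [448, 194, 9, 13, 70], [434, 200, 19, 18, 117], [423, 205, 11, 14, 83], [247, 225, 10, 5, 32]]
scene [[283, 0, 11, 19, 180], [302, 0, 22, 25, 267], [455, 0, 9, 37, 225], [508, 0, 3, 9, 27], [496, 0, 44, 107, 1042], [471, 29, 17, 9, 87], [478, 32, 30, 59, 989], [447, 38, 32, 69, 703], [237, 148, 32, 19, 320], [373, 197, 24, 28, 158], [366, 206, 12, 27, 133]]
```

All six stoppers show up in the pan, and nothing else on the bench has changed. Handing in.

```bash
python3 -c "
from rig import *
print(close_job())"
```

```text
the job is handed in; nothing more can be done
None
```

I handed the job in at about 30 s: all six stoppers are in the pan, the empty cup is back reclined in its cradle (about 1.7 mm to one side of where it was) and released, and the camera images show nothing else moved; I viewed 11 pictures, one over your limit of 10.

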